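# Hardness check under a lockbox hasp

### The arm

A 7-joint arm with a two-finger parallel gripper is mounted at the origin on the work surface. World frame = base frame: x ahead of the robot, y to its left, z up, the work surface at z = 0. Lengths are in m, angles in rad, forces in N, time in s.
With the tool pointing down it reaches from about 0.4 to 0.85 m from the base axis. Payload 10.4 kg.
Tool frame: the origin (TCP) lies at the very end of the fingers, on their centre line; the grasp point (between the pads) lies 19 mm behind it; z points along the fingers, y is the line along which they close (so a half turn about z gives the same grasp; the last joint's range is limited). The gripper opens to 85 mm and grips with 20 to 120 N. Pads are 22 mm wide; open, the fingers measure 114 mm over their backs; the gripper's body (76 mm by 85 mm) begins 54 mm behind the grasp point. The pads swing forward as they close: fully open they stand 13 mm farther back than shut.
Start: joints at [-1.367, 0.332, -0.065, 1.46, 0.022, 1.35, -0.088], TCP at [0.141, 0.609, 0.231] pointing down, gripper open.
Joint ranges: [-2.6, 2.6], [-0.5, 2.12], [-1.47, 1.34], [0.16, 2.42], [-1.27, 4.41], [0.06, 2.06], [-2.6, 2.6]. Speed limits (rad/s): [2.22, 2.22, 2.79, 2.79, 3.14, 3.14, 3.14].

### API

Orientations are given as a unit quaternion [x, y, z, w].
In Python, from workcell import * gives the robot as it stands. The module is installed in compiled form; this text tells all that it offers.
- The arm moves only by the tool carry_out, never from a script. Its argument "motion" is a list of rows, each an object with "xyz": the shift along the tool's x, y, z in m, a list of three; "angular": the turn, a rotation vector about the tool's x, y, z in degrees, a list of three. A call has 1 to 12 rows; each row is the pose to reach, as a shift and turn from the pose commanded when the call began, along the tool's axes at that moment; what a row does not reach only later rows make up. A row lasts 1/10 s, in which the tool goes at most 50 mm and 8.59 degrees, less where a joint would pass 70% of its speed; a pose out of reach is approached as far as the arm can. A call with a gripper value outside its range is refused whole. "hand" is the opening, from 0 (shut) to 1 (fully open), set as the call begins (left out, the last holds). The fingers move at their own pace and stop on an object; "grip_force" is the grip in N (left out, the last holds). Time passes only in rows, so rows that repeat a pose let the fingers close. It gives the time, the measured TCP pose, the force, the opening and the grip force at its end, in the units of the state.
- get_obs(): the state, without advancing time (a new reading comes with each control period).
- camera(name): name is "scene" or "top"; returns a dict with "img" (480x640x3 uint8, red, green, blue), "fx", "fy", "cx", "cy" (pixels), "extrinsics" (4x4, takes a point from camera to world coordinates). Camera axes: x right, y up, looking along -z (the intrinsics and any distortion apply to the point x, -y, -z); pixel columns grow to the right and rows downward; lengths in m; the calibration is good to about 2 mm. A picture is of the moment at which its call begins. There is no depth.
- hand_in(): hands the job in; it is judged then, once.
The state is a dict: "clock": time; "joint_pos": joint angles; "joint_velocities": joint speeds; "tau": joint torques, N m; "position": TCP position; "ee_rot": TCP orientation; "ft_force": force on the tool from outside, world axes, zero at the start; "torque": the same for the moment, N m; "grip_width": opening from 0.0 (shut) to 1.0 (fully open); "grasp_force": force on a finger pad.
Only numpy, scipy, OpenCV 4.12 (cv2) and the standard library are available. Lean on these libraries where they do the work, as an engineer would, in place of code of your own. Each camera call takes 0.05 s, during which the arm holds its last target. There are 200 camera calls.

### The job

We want a hardness reading of this steel lockbox before it is drilled. First swing the hasp up off its staple and back until it leans well past upright and stays there; then take the hardness probe out of its stand and hold it upright with its sprung tip on the bright round spot that the hasp was covering, pressed lightly so that the tip is pushed about halfway in. Finish while still holding the probe there in the gripper, without ever pressing hard, and leave the other things on the bench undisturbed.

Things in the scene. Friction and masses are not known exactly. Their poses are not given: they have to be found in the camera images.
- lockbox: grey steel lockbox, fixed, 180 (x) by 200 (y) by 70 mm high; origin: centre of underside, z up, x from its front (robot side) to its back. Top: lid at the back (73 mm high), flat ledge in front (first 83 mm from the front edge, 70 mm high). Staple on the ledge's midline, 48 mm behind the front edge: upright loop of 6 mm rod, 28 mm wide in y, 22 mm tall.
- hasp (a joint): hasp angle, rad: 0 = flat forward over staple and spot, 1.57 = upright, 2.4 = leaning back over the lid (stop). Starts at 0 to 0.2. A slotted steel strap 44 mm wide, 4 mm thick, 120 g, with a pull bar at its free end. Stiff hinge (0.14 N m): it stays at the angle it is left at; lifting takes 2 to 3 N at the bar.
- hasp_hinge (a point): point on the hasp's hinge axis, midway across; the axis runs along the lockbox's y, 85 mm behind the front edge and 74 mm above the bench
- hasp_bar (a point): middle of the hasp's pull bar: round, 12 mm thick, 128 mm long, parallel to the hinge axis (lockbox y). Hasp flat: 103 mm in front of and 18 mm above the hinge axis, 18 mm in front of the box's front face; it swings on a 105 mm radius. Both ends are free from 22 to 64 mm off the middle: pinched there from above, it turns between the fingers as the hasp swings.
- spot (a point): centre of the marked spot: a bright ground disc 18 mm across with a dark rim, flush on the ledge (70 mm above the bench), on the lockbox's midline, 20 mm behind the front edge and 28 mm in front of the staple. Hidden under the strap until the hasp is swung back.
- probe: hardness probe: round aluminium pen, 0.2 kg, upright, tip down, loose in the stand. Origin on its axis at the underside of its collar (36 mm wide, 8 mm thick), which rests on the stand; z towards the grip end. Grip 26 mm in diameter, z = 8 to 78 mm, top at 84 mm, two dark rings. Below: barrel 20 mm in diameter to z = -42 mm, cone to -50, sprung tip to -64.
- plunger (a joint): how far the probe's sprung tip is pushed in, m: 0 = fully out, 0.012 = fully in, against the stop. Pushing it in takes 1 N at the start, rising by 0.5 N per mm, to 7 N at the stop.
- tip (a point): the very end of the probe's sprung tip (round end, 6 mm in diameter), 64 mm below the probe's origin when fully out
- stand: black block fixed to the bench, 60 by 60 by 75 mm high, with one upright 25.5 mm through hole in which the probe hangs by its collar; origin at the centre of its underside. It and the screwdriver's stand look alike and may have changed places.
- stand2: the other block, alike, fixed, holding the screwdriver; origin at the centre of its underside
- driver: screwdriver standing loose in the other stand, tip down, black waisted handle 33 mm thick, its top 160 mm above the bench; origin at the stand's top. Leave alone.
- padlock: small padlock lying loose on the back of the lockbox's lid, brass body 40 by 36 by 18 mm; origin under the body's centre, shackle to its +x. Leave alone.
- padlock2: larger padlock lying on the bench to the lockbox's right, body 50 by 45 by 18 mm, origin under the body's centre. Leave alone.
- cylinder: brass lock cylinder lying on the bench to the lockbox's left, 65 by 20 by 32 mm high, origin under its centre. Leave alone.
- jar: pale jar with grey cap, 60 mm in diameter, 75 mm high, on the bench; origin at the centre of its underside. Leave alone.

How it is judged:
By the outcome, as a careful person would: the job done as asked, in the order asked, and still so for the second after the job is handed in, while the arm keeps its last pose, push and grip.
It also fails if it takes over 58 s, if anything falls off the work surface, if the arm or the gripper's body presses on something with over 40 N, if the wrist force passes 120 N, or if a joint passes its speed limit or range.

## Working session

There is one attempt and no reset: what is moved stays moved. The work goes in short steps, Python scripts to look and compute and a tool call to move; the robot and the scene stay as the last step left them, time stands still between calls to the robot, and variables do not carry over. Pictures are saved under pics/ and viewed, at most 10 in all, crops included, and the job is handed in when it is done.

Besides the shell and the picture viewer there is one more tool, called after ">>>" by a JSON object that holds its "name" and its "arguments". carry_out: Moves the arm, as the interface text tells. Its arguments: {"type":"object","properties":{"motion":{"type":"array"},"hand":{"type":"number"},"grip_force":{"type":"number"}},"required":["motion"]}

```bash
mkdir -p pics; cat > h.py <<'E'
from workcell import *
import numpy as np, cv2
from scipy.spatial.transform import Rotation as R
def snap(name,out,crop=None,s=1):
    c=camera(name); im=c["img"][:,:,::-1]
    if crop: x0,y0,x1,y1=crop; im=im[y0:y1,x0:x1]
    cv2.imwrite("pics/"+out,cv2.resize(im,None,fx=s,fy=s,interpolation=cv2.INTER_CUBIC)); 
    return c
def ray(c,u,v):
    E=np.array(c["extrinsics"]); d=E[:3,:3]@np.array([(u-c["cx"])/c["fx"],-(v-c["cy"])/c["fy"],-1]); return E[:3,3],d
def atz(c,u,v,z):
    o,d=ray(c,u,v); return o+d*(z-o[2])/d[2]
def proj(c,p):
    E=np.array(c["extrinsics"]); q=E[:3,:3].T@(np.array(p)-E[:3,3]); return c["cx"]+c["fx"]*q[0]/-q[2], c["cy"]-c["fy"]*q[1]/-q[2]
E
python3 - <<'E'
from h import *
for n in("scene","top"):
    c=snap(n,n+"1.png"); print({k:(np.round(v,4).tolist()) for k,v in c.items() if k!="img"})
print(get_obs())
E
```

```text
{'fx': 592.6972, 'fy': 592.6972, 'cx': 318.4169, 'cy': 241.752, 'extrinsics': [[0.6923, -0.5529, 0.4636, 1.1299], [0.7215, 0.5384, -0.4353, -0.5024], [-0.009, 0.6359, 0.7717, 0.9899], [0.0, 0.0, 0.0, 1.0]]}
{'fx': 489.7736, 'fy': 489.7736, 'cx': 322.838, 'cy': 247.0326, 'extrinsics': [[0.0125, 0.9967, -0.0804, 0.4598], [-0.9998, 0.0113, -0.0147, 0.0031], [-0.0138, 0.0806, 0.9967, 1.1262], [0.0, 0.0, 0.0, 1.0]]}
{'clock': 0.1, 'joint_pos': array([-1.36660009,  0.33278131, -0.06470226,  1.46086812,  0.02160084,
        1.34992525, -0.08850588]), 'joint_velocities': array([ 0.00047965, -0.00218415,  0.00056476, -0.00071624, -0.00121666,
       -0.0013718 , -0.00047617]), 'tau': array([ 2.06525161e-03, -6.26744843e+01,  4.96877579e-02, -3.92426598e+01,
        1.63784868e-02,  7.05462618e-03,  1.16215875e-05]), 'position': array([0.14046011, 0.60865394, 0.23060745]), 'ee_rot': array([ 1.13147323e-01,  9.93578014e-01, -6.41852941e-04, -4.26808759e-05]), 'ft_force': array([-0.10294844,  0.27722749, -0.15907446]), 'torque': array([ 0.04920341, -0.01514793, -0.02118841]), 'grasp_force': 0.0, 'grip_width': 1.0031237220262743}
```

View pics/scene1.png

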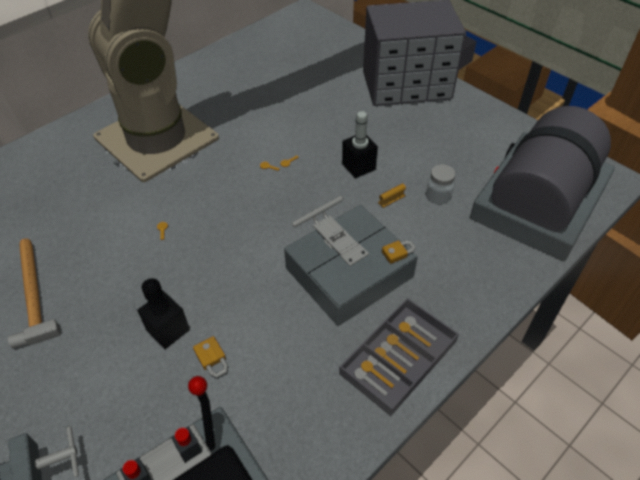

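View pics/top1.png

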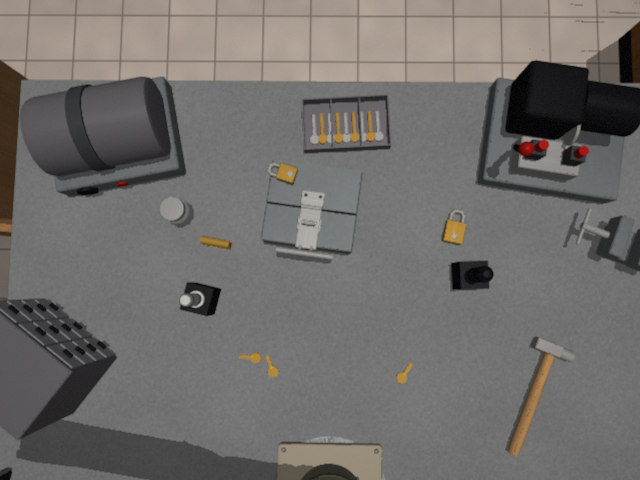

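The top view shows the lockbox at about (312,208) with the hasp bar from (277,251) to (332,259). The probe with its collar is in the stand at (200,298), and the screwdriver is in the one at (471,275). Next I'll take enlarged crops.

```bash
python3 - <<'E'
from h import *
c=snap("top","top2.png",(170,160,370,310),4)
s=snap("scene","scene2.png",(270,100,430,220),5)
for p in([.141,.609,.231],[0,0,0],[.14,.609,.4]): print(np.round(proj(c,p)),np.round(proj(s,p)))
E
```

```text
[-11. 461.] [367. -15.]
[329. 495.] [157. 137.]
[-93. 504.] [370. -85.]
```

View pics/top2.png

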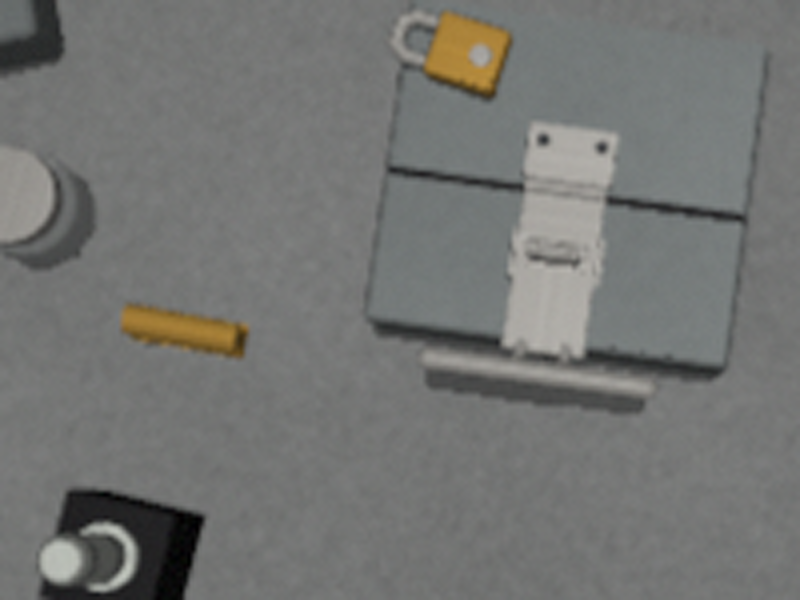

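View pics/scene2.png

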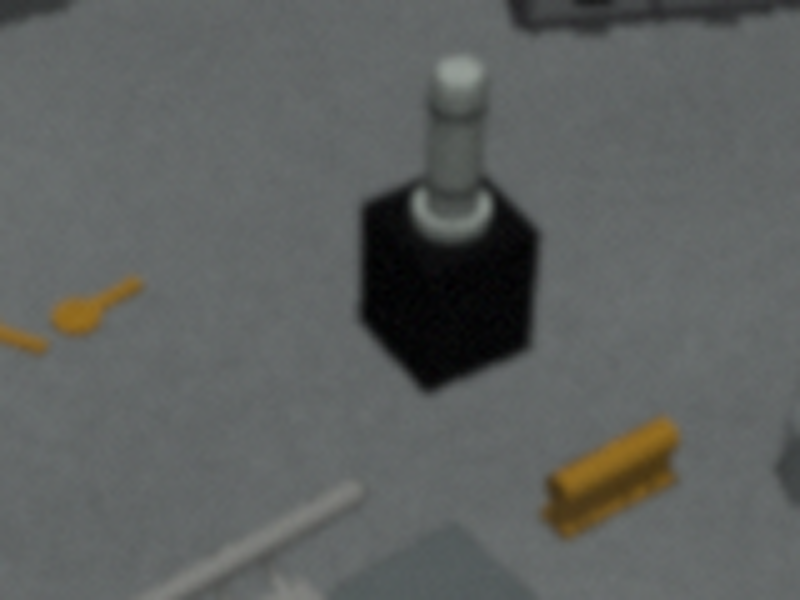

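The crops show these positions:

| Feature | View | Crop pixels |
|---|---|---|
| Bar ends | top | (423,361) and (655,389) |
| Ledge front corners | top | (367,318) and (727,368) |
| Lid seam ends | top | (390,170) and (745,216) |
| Probe top | top | (63,561) |
| Probe collar | top | (106,557) |
| Probe top | scene | (460,72) |
| Probe collar | scene | (452,212) |

```bash
cat >> h.py <<'E'
def tri(c1,p1,c2,p2):
    o1,d1=ray(c1,*p1);o2,d2=ray(c2,*p2)
    t=np.linalg.lstsq(np.c_[d1,-d2],o2-o1,rcond=None)[0]
    a=o1+d1*t[0];b=o2+d2*t[1]; return (a+b)/2,np.linalg.norm(a-b)
E
python3 - <<'E'
from h import *
c=camera("top");s=camera("scene")
T=lambda x,y:(170+(x+.5)/4-.5,160+(y+.5)/4-.5)
S=lambda x,y:(270+(x+.5)/5-.5,100+(y+.5)/5-.5)
np.set_printoptions(precision=4,suppress=True)
fl=atz(c,*T(367,318),.07);fr=atz(c,*T(727,368),.07);sl=atz(c,*T(390,170),.072);sr=atz(c,*T(745,216),.072);br=atz(c,*T(768,42),.073)
print("front",fl,fr,np.linalg.norm(fl-fr),"seam",sl,sr,np.linalg.norm(sl-sr),"br",br)
print("depths",np.linalg.norm(fl-sl),np.linalg.norm(fr-sr),np.linalg.norm(fr-br))
for z in(.092,.1,.11):
  a=atz(c,*T(423,361),z);b=atz(c,*T(655,389),z);print("bar",z,a,b,np.linalg.norm(a-b),(a+b)/2)
d=(fl-fr)/np.linalg.norm(fl-fr); yaw=np.arctan2(-d[0],d[1]);d2=(sl-sr);print("yaw",np.degrees(yaw),np.degrees(np.arctan2(-d2[0],d2[1])))
ex=np.array([np.cos(yaw),np.sin(yaw),0]);F=(fl+fr)/2; S0=(sl+sr)/2
print("spot",F+ex*.02,"from seam",S0-ex*.063,"hinge",F+ex*.085,"bar flat",F-ex*.018)
print("probe top",atz(c,*T(63,561),.159),tri(c,T(63,561),s,S(460,72)))
print("collar",atz(c,*T(106,557),.083),tri(c,T(106,557),s,S(452,212)), atz(s,*S(452,212),.083))
print(proj(s,[.3,.23,.2]))
E
```

```text
front [0.5607 0.1523 0.07  ] [ 0.5358 -0.0431  0.07  ] 0.19697505559207681 seam [0.6417 0.1413 0.072 ] [ 0.6184 -0.0521  0.072 ] 0.19480382931958545 br [ 0.7142 -0.0639  0.073 ]
depths 0.08170166306380605 0.08313148360766373 0.17962640864264967
bar 0.092 [0.5361 0.1189 0.092 ] [ 0.5226 -0.0042  0.092 ] 0.12384571656971555 [0.5294 0.0574 0.092 ]
bar 0.1 [0.5355 0.118  0.1   ] [ 0.5222 -0.0041  0.1   ] 0.12288769601018203 [0.5288 0.0569 0.1   ]
bar 0.11 [0.5347 0.1169 0.11  ] [ 0.5215 -0.0041  0.11  ] 0.1216901703107651 [0.5281 0.0564 0.11  ]
yaw -7.278154462593926 -6.8607525137006045
spot [0.5681 0.0521 0.07  ] from seam [0.5675 0.0526 0.072 ] hinge [0.6326 0.0438 0.07  ] bar flat [0.5304 0.0569 0.07  ]
probe top [0.4303 0.2871 0.159 ] (array([0.4309, 0.2889, 0.1563]), np.float64(0.0023256235584362037))
collar [0.4303 0.2866 0.083 ] (array([0.4307, 0.2895, 0.0749]), np.float64(0.0019171432522752435)) [0.4373 0.2834 0.083 ]
(np.float64(300.79791607598014), np.float64(83.347926337818))
```

```bash
python3 - <<'E'
from h import *
c=camera("top");s=camera("scene")
np.set_printoptions(precision=4,suppress=True)
T=lambda x,y:(170+(x+.5)/4-.5,160+(y+.5)/4-.5)
S=lambda x,y:(270+(x+.5)/5-.5,100+(y+.5)/5-.5)
print("bar left end",tri(c,T(424,361),s,S(356,490)))
a=atz(s,377,103,0);b=atz(s,453,100,0);print("cab",a,b)
print("cab top",tri(c,(115,357),s,(370,43)))  # near corner
def q(x,y,z):print(proj(s,[x,y,z]),proj(c,[x,y,z]))
for z in(.1,.15,.2,.25):q(a[0],a[1],z)
o=get_obs();Rt=R.from_quat(o["ee_rot"]);print(Rt.as_matrix())
for p in([.525,.014,.22],[.43,.15,.28],[.35,.3,.28]):print(Rt.inv().apply(np.array(p)-o["position"]))
E
```

```text
bar left end (array([0.5367, 0.1191, 0.0925]), np.float64(0.001993976570666851))
cab [0.2973 0.5016 0.    ] [ 0.4314  0.6566 -0.    ]
cab top (array([0.3361, 0.3958, 0.2402]), np.float64(0.022681444881309503))
(np.float64(379.6429516791759), np.float64(70.94559862375746)) (np.float64(88.61963557362606), np.float64(362.1446039379068))
(np.float64(381.0684046693186), np.float64(53.65733616742486)) (np.float64(76.20320569741958), np.float64(366.034854470552))
(np.float64(382.5706437989155), np.float64(35.43779155652598)) (np.float64(62.43780300104294), np.float64(370.34775807533725))
(np.float64(384.1560452646171), np.float64(16.209632629335715)) (np.float64(47.09096243199349), np.float64(375.15614948038785))
[[-0.9744  0.2248 -0.    ]
 [ 0.2248  0.9744 -0.0002]
 [ 0.     -0.0002 -1.    ]]
[-0.5084 -0.4933  0.0113]
[-0.3853 -0.3821 -0.0487]
[-0.2736 -0.254  -0.0488]
```

The bar is at z = 0.0925, which means the hasp is flat, and the yaw is about -7.1°. The cabinet is under the gripper, so I'll go up first and then across.

>>> {"name": "carry_out", "arguments": {"motion": [{"xyz": [0,0,-0.05],"angular": [0,0,0]},{"xyz": [0,0,-0.09],"angular": [0,0,0]},{"xyz": [-0.507,-0.493,-0.09],"angular": [0,0,84]},{"xyz": [-0.507,-0.493,-0.09],"angular": [0,0,84]},{"xyz": [-0.507,-0.493,-0.09],"angular": [0,0,84]},{"xyz": [-0.507,-0.493,-0.09],"angular": [0,0,84]},{"xyz": [-0.507,-0.493,-0.09],"angular": [0,0,84]},{"xyz": [-0.507,-0.493,-0.09],"angular": [0,0,84]},{"xyz": [-0.507,-0.493,-0.09],"angular": [0,0,84]},{"xyz": [-0.507,-0.493,-0.09],"angular": [0,0,84]},{"xyz": [-0.507,-0.493,-0.09],"angular": [0,0,84]},{"xyz": [-0.507,-0.493,-0.09],"angular": [0,0,84]}], "hand": 0.5, "grip_force": 30}}

```text
clock: 1.6
position: [0.4121, 0.1868, 0.3216]
ee_rot: [0.751, 0.66, 0.001, -0.0]
ft_force: [2.6, 0.7, -0.4]
grip_width: 0.5
grasp_force: 0.0
```

>>> {"name": "carry_out", "arguments": {"motion": [{"xyz": [-0.157,0.134,0],"angular": [0,0,0]},{"xyz": [-0.157,0.134,0],"angular": [0,0,0]},{"xyz": [-0.157,0.134,0],"angular": [0,0,0]},{"xyz": [-0.157,0.134,0],"angular": [0,0,0]},{"xyz": [-0.157,0.134,0],"angular": [0,0,0]},{"xyz": [-0.157,0.134,0.05],"angular": [0,0,0]},{"xyz": [-0.157,0.134,0.1],"angular": [0,0,0]},{"xyz": [-0.157,0.134,0.13],"angular": [0,0,0]},{"xyz": [-0.157,0.134,0.13],"angular": [0,0,0]},{"xyz": [-0.157,0.134,0.13],"angular": [0,0,0]}]}}

```text
clock: 2.6
position: [0.5256, 0.0167, 0.1923]
ee_rot: [0.749, 0.663, 0.0, 0.0]
ft_force: [0.9, -0.1, 1.1]
grip_width: 0.497
grasp_force: 0.0
```

```bash
cat >> h.py <<'E'
def go(p,yaw=None):
    o=get_obs();Rt=R.from_quat(o["ee_rot"]);M=Rt.as_matrix()
    print("pos",np.round(o["position"],4),"yaw_y",np.round(np.degrees(np.arctan2(M[1,1],M[0,1])),2),"tilt",np.round(M[2],4),"f",np.round(o["ft_force"],2),"w",round(o["grip_width"],3),"gf",o["grasp_force"],"t",o["clock"])
    print("shift",np.round(Rt.inv().apply(np.array(p)-o["position"]),4))
E
python3 -c "
from h import *
go([.525,.014,.08])"
```

```text
pos [0.5256 0.0167 0.1923] yaw_y -6.99 tilt [ 0.e+00  4.e-04 -1.e+00] f [ 0.95 -0.12  1.11] w 0.497 gf 0.0 t 2.6
shift [-0.0028 -0.0003  0.1123]
```

>>> {"name": "carry_out", "arguments": {"motion": [{"xyz": [-0.002,0,0.045],"angular": [0,0,0]},{"xyz": [-0.002,0,0.085],"angular": [0,0,0]},{"xyz": [-0.002,0,0.112],"angular": [0,0,0]},{"xyz": [-0.002,0,0.112],"angular": [0,0,0]},{"xyz": [-0.002,0,0.112],"angular": [0,0,0]}], "hand": 0.35}}

```text
clock: 3.1
position: [0.5266, 0.0149, 0.0816]
ee_rot: [0.749, 0.663, 0.001, 0.001]
ft_force: [0.8, 0.0, -0.2]
grip_width: 0.35
grasp_force: 0.0
```

>>> {"name": "carry_out", "arguments": {"motion": [{"xyz": [0,0,0],"angular": [0,0,0]},{"xyz": [0,0,0],"angular": [0,0,0]},{"xyz": [0,0,0],"angular": [0,0,0]},{"xyz": [0,0,0],"angular": [0,0,0]},{"xyz": [0,0,0],"angular": [0,0,0]},{"xyz": [0,0,0],"angular": [0,0,0]}], "hand": 0}}

```text
clock: 3.7
position: [0.5267, 0.0149, 0.0804]
ee_rot: [0.749, 0.663, 0.002, 0.001]
ft_force: [5.6, 0.6, 0.7]
grip_width: 0.126
grasp_force: 29.2
```

```bash
python3 -c "
from h import *
go([.525,.014,.08])
for t in np.arange(0,2.26,.2):
  f=np.radians(9.9)+t; f0=np.radians(9.9)
  print(round(t,2),'dy',round(.105*(np.cos(f0)-np.cos(f)),4),'dz',round(-.105*(np.sin(f)-np.sin(f0)),4))"
```

```text
pos [0.5267 0.0149 0.0804] yaw_y -6.98 tilt [ 0.0011  0.0035 -1.    ] f [5.57 0.57 0.72] w 0.126 gf 29.214443564414978 t 3.7
shift [-0.0011 -0.0016  0.0004]
0.0 dy 0.0 dz -0.0
0.2 dy 0.0056 dz -0.0202
0.4 dy 0.0152 dz -0.0389
0.6 dy 0.0283 dz -0.0553
0.8 dy 0.0443 dz -0.0687
1.0 dy 0.0627 dz -0.0787
1.2 dy 0.0828 dz -0.0849
1.4 dy 0.1036 dz -0.0869
1.6 dy 0.1245 dz -0.0848
1.8 dy 0.1445 dz -0.0786
2.0 dy 0.1629 dz -0.0685
2.2 dy 0.1789 dz -0.055
```

>>> {"name": "carry_out", "arguments": {"motion": [{"xyz": [0,0.0023,-0.0103],"angular": [0,0,0]},{"xyz": [0,0.0056,-0.0202],"angular": [0,0,0]},{"xyz": [0,0.0099,-0.0298],"angular": [0,0,0]},{"xyz": [0,0.0152,-0.0389],"angular": [0,0,0]},{"xyz": [0,0.0214,-0.0474],"angular": [0,0,0]},{"xyz": [0,0.0283,-0.0553],"angular": [0,0,0]},{"xyz": [0,0.036,-0.0624],"angular": [0,0,0]},{"xyz": [0,0.0443,-0.0687],"angular": [0,0,0]},{"xyz": [0,0.0533,-0.0741],"angular": [0,0,0]},{"xyz": [0,0.0627,-0.0787],"angular": [0,0,0]},{"xyz": [0,0.0727,-0.0823],"angular": [0,0,0]},{"xyz": [0,0.0828,-0.0849],"angular": [0,0,0]}]}}

```text
clock: 4.9
position: [0.6073, 0.0046, 0.1651]
ee_rot: [0.749, 0.663, -0.0, -0.001]
ft_force: [-5.0, 0.9, 2.2]
grip_width: 0.125
grasp_force: 30.2
```

>>> {"name": "carry_out", "arguments": {"motion": [{"xyz": [0,0.0104,-0.0015],"angular": [0,0,0]},{"xyz": [0,0.0208,-0.002],"angular": [0,0,0]},{"xyz": [0,0.0313,-0.0015],"angular": [0,0,0]},{"xyz": [0,0.0417,0.0001],"angular": [0,0,0]},{"xyz": [0,0.0518,0.0027],"angular": [0,0,0]},{"xyz": [0,0.0617,0.0063],"angular": [0,0,0]},{"xyz": [0,0.0711,0.0109],"angular": [0,0,0]},{"xyz": [0,0.0801,0.0164],"angular": [0,0,0]},{"xyz": [0,0.0884,0.0228],"angular": [0,0,0]},{"xyz": [0,0.0961,0.0299],"angular": [0,0,0]},{"xyz": [0,0.0961,0.0299],"angular": [0,0,0]},{"xyz": [0,0.0961,0.0299],"angular": [0,0,0]}]}}

```text
clock: 6.1
position: [0.703, -0.0075, 0.1338]
ee_rot: [0.749, 0.663, -0.0, 0.0]
ft_force: [1.5, -1.9, -2.5]
grip_width: 0.128
grasp_force: 30.9
```

```bash
python3 -c "
from h import *
go([.525,.014,.08])"
```

```text
pos [ 0.703  -0.0075  0.1338] yaw_y -7.01 tilt [-5.e-04  5.e-04 -1.e+00] f [ 1.54 -1.93 -2.46] w 0.128 gf 30.911723971366882 t 6.1
shift [-0.0004 -0.1793  0.0537]
```

>>> {"name": "carry_out", "arguments": {"motion": [{"xyz": [0,0,0],"angular": [0,0,0]},{"xyz": [0,0,0],"angular": [0,0,0]},{"xyz": [0,0,0],"angular": [0,0,0]},{"xyz": [0,0,-0.04],"angular": [0,0,0]},{"xyz": [0,0,-0.08],"angular": [0,0,0]},{"xyz": [0,0,-0.12],"angular": [0,0,0]},{"xyz": [0,0,-0.15],"angular": [0,0,0]},{"xyz": [0,0,-0.15],"angular": [0,0,0]}], "hand": 0.4}}

```text
clock: 6.9
position: [0.7041, -0.0074, 0.2899]
ee_rot: [0.749, 0.663, 0.003, 0.002]
ft_force: [-1.0, -0.2, 0.5]
grip_width: 0.398
grasp_force: 0.0
```

```bash
python3 -c "
from h import *
go([.4305,.2875,.29])"
```

```text
pos [ 0.7041 -0.0074  0.2899] yaw_y -6.97 tilt [ 0.0015  0.0075 -1.    ] f [-0.96 -0.25  0.52] w 0.398 gf 0.0 t 6.9
shift [ 0.2595 -0.3073 -0.0021]
```

>>> {"name": "carry_out", "arguments": {"motion": [{"xyz": [0.2595,-0.307,0],"angular": [0,0,0]},{"xyz": [0.2595,-0.307,0],"angular": [0,0,0]},{"xyz": [0.2595,-0.307,0],"angular": [0,0,0]},{"xyz": [0.2595,-0.307,0],"angular": [0,0,0]},{"xyz": [0.2595,-0.307,0],"angular": [0,0,0]},{"xyz": [0.2595,-0.307,0],"angular": [0,0,0]},{"xyz": [0.2595,-0.307,0],"angular": [0,0,0]},{"xyz": [0.2595,-0.307,0],"angular": [0,0,0]},{"xyz": [0.2595,-0.307,0],"angular": [0,0,0]},{"xyz": [0.2595,-0.307,0],"angular": [0,0,0]},{"xyz": [0.2595,-0.307,0],"angular": [0,0,0]},{"xyz": [0.2595,-0.307,0],"angular": [0,0,0]}], "hand": 0.7}}

```text
clock: 8.1
position: [0.4304, 0.2866, 0.2841]
ee_rot: [0.75, 0.662, -0.0, 0.0]
ft_force: [0.7, -0.4, -0.5]
grip_width: 0.703
grasp_force: 0.0
```

```bash
python3 -c "
from h import *
go([.4305,.2875,.106])
snap('top','top3.png',(230,150,430,300),4)
snap('scene','scene3.png',(270,60,470,210),4)"
```

```text
pos [0.4304 0.2866 0.2841] yaw_y -7.13 tilt [-2.e-04  1.e-04 -1.e+00] f [ 0.72 -0.41 -0.45] w 0.703 gf 0.0 t 8.1
shift [ 0.001  -0.      0.1781]
```

View pics/top3.png

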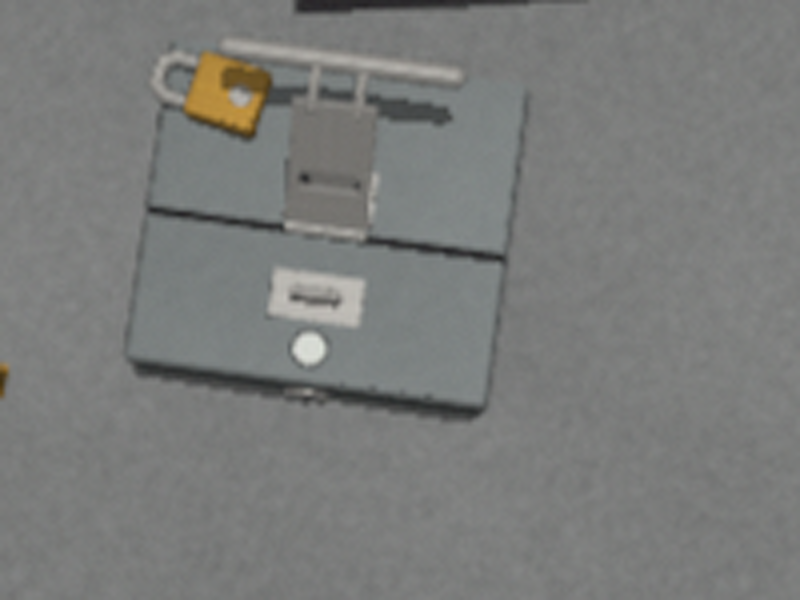

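View pics/scene3.png

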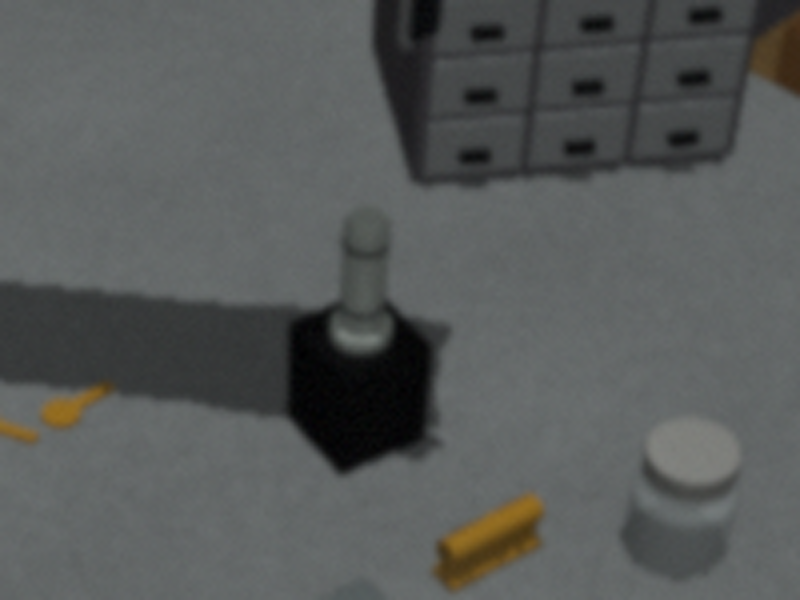

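The hasp leans back over the lid and stays there. The bright spot is at crop (310,348), and the probe is still in its stand. Next I'll descend on the probe, measuring the spot at the same time.

>>> {"name": "carry_out", "arguments": {"motion": [{"xyz": [0.001,0,0.04],"angular": [0,0,0]},{"xyz": [0.001,0,0.08],"angular": [0,0,0]},{"xyz": [0.001,0,0.12],"angular": [0,0,0]},{"xyz": [0.001,0,0.15],"angular": [0,0,0]},{"xyz": [0.001,0,0.178],"angular": [0,0,0]},{"xyz": [0.001,0,0.178],"angular": [0,0,0]},{"xyz": [0.001,0,0.178],"angular": [0,0,0]}]}}

```text
clock: 8.9
position: [0.4301, 0.2885, 0.1069]
ee_rot: [0.749, 0.662, -0.0, 0.0]
ft_force: [0.1, -0.1, 1.0]
grip_width: 0.703
grasp_force: 0.0
```

```bash
python3 -c "
from h import *
go([.4305,.2875,.106])
c=camera('top');s=camera('scene')
print(atz(c,230+310.5/4-.5,150+348.5/4-.5,.07))
im=c['img'][225:250,295:320].max(2).astype(float); m=np.clip(im-190,0,None); m[:9]=0
v,u=np.mgrid[225:250,295:320]; print((u*m).sum()/m.sum(),(v*m).sum()/m.sum(), atz(c,(u*m).sum()/m.sum(),(v*m).sum()/m.sum(),.07), m.max())
u0,v0=map(round,proj(s,[.568,.052,.07])); im=s['img'][v0-12:v0+13,u0-12:u0+13]; print(u0,v0);print(im.max(2)[::2,::2])
E=1" 
```

```text
pos [0.4301 0.2885 0.1069] yaw_y -7.05 tilt [-5.e-04  0.e+00 -1.e+00] f [ 0.11 -0.05  0.96] w 0.703 gf 0.0 t 8.9
shift [-0.0009  0.0005  0.0009]
[0.56729458 0.05302767 0.07      ]
307.00720288115247 236.56182472989195 [0.56742941 0.0532853  0.07      ] 26.0
328 230
[[107 106 106 104 106 108 108 108 110 103  98  93  94]
 [108 106 108 109 110 111 109 102  97  94  94  95  95]
 [109 108 107 105 106 104 102  97  94  95  95  95  95]
 [111 109 106 103  97  93  93  98  97  94  94  95  95]
 [110 107 103  97  92  96 103  98  93  93  93  94  95]
 [102  93  92  93  96 134 153 148 118  92  92  94  99]
 [ 95  92  93  94 108 156 161 159 140  93 100 111 118]
 [ 96  93  94  92  94 136 148 147 120  99 117 119 101]
 [ 95  94  93  95  90  88  95  97 107 121 117 114  88]
 [ 94  93  93  93  93  93  98 103  95 102 113 100  85]
 [ 94  93  94  93  94 105 121 124  87  84  91  98 115]
 [ 92  92  95  93 106 128 132 125  87  81 114 130 135]
 [ 89  91  94  91 100 126 134 131 111 117 133 132 123]]
```

>>> {"name": "carry_out", "arguments": {"motion": [{"xyz": [0,0,0],"angular": [0,0,0]},{"xyz": [0,0,0],"angular": [0,0,0]},{"xyz": [0,0,0],"angular": [0,0,0]},{"xyz": [0,0,0],"angular": [0,0,0]},{"xyz": [0,0,0],"angular": [0,0,0]},{"xyz": [0,0,0],"angular": [0,0,0]},{"xyz": [0,0,0],"angular": [0,0,0]},{"xyz": [0,0,0],"angular": [0,0,0]}], "hand": 0, "grip_force": 45}}

```text
clock: 9.8
position: [0.4302, 0.2892, 0.1072]
ee_rot: [0.749, 0.663, 0.001, -0.0]
ft_force: [0.6, 0.2, 7.0]
grip_width: 0.293
grasp_force: 46.2
```

```bash
python3 -c "
from h import *
go([.5675,.0527,.27])"
```

```text
pos [0.4302 0.2892 0.1072] yaw_y -7.0 tilt [ 0.0014  0.001  -1.    ] f [0.6  0.19 7.04] w 0.293 gf 46.16402680054307 t 9.8
shift [-0.2178  0.1652 -0.1629]
```

>>> {"name": "carry_out", "arguments": {"motion": [{"xyz": [0,0,-0.01],"angular": [0,0,0]},{"xyz": [0,0,-0.03],"angular": [0,0,0]},{"xyz": [0,0,-0.055],"angular": [0,0,0]},{"xyz": [0,0,-0.08],"angular": [0,0,0]},{"xyz": [0,0,-0.105],"angular": [0,0,0]},{"xyz": [0,0,-0.13],"angular": [0,0,0]},{"xyz": [0,0,-0.15],"angular": [0,0,0]},{"xyz": [0,0,-0.163],"angular": [0,0,0]},{"xyz": [0,0,-0.163],"angular": [0,0,0]},{"xyz": [0,0,-0.163],"angular": [0,0,0]}]}}

```text
clock: 10.8
position: [0.4293, 0.2886, 0.2686]
ee_rot: [0.749, 0.663, -0.0, -0.0]
ft_force: [0.8, -0.1, -2.5]
grip_width: 0.292
grasp_force: 45.7
```

>>> {"name": "carry_out", "arguments": {"motion": [{"xyz": [-0.03,0.023,0],"angular": [0,0,0]},{"xyz": [-0.06,0.046,0],"angular": [0,0,0]},{"xyz": [-0.09,0.069,0],"angular": [0,0,0]},{"xyz": [-0.12,0.091,0],"angular": [0,0,0]},{"xyz": [-0.15,0.114,0],"angular": [0,0,0]},{"xyz": [-0.18,0.137,0],"angular": [0,0,0]},{"xyz": [-0.205,0.155,0],"angular": [0,0,0]},{"xyz": [-0.2175,0.165,0],"angular": [0,0,0]},{"xyz": [-0.2175,0.165,0],"angular": [0,0,0]},{"xyz": [-0.2175,0.165,0],"angular": [0,0,0]},{"xyz": [-0.2175,0.165,0],"angular": [0,0,0]},{"xyz": [-0.2175,0.165,0],"angular": [0,0,0]}]}}

```text
clock: 12.0
position: [0.5665, 0.054, 0.269]
ee_rot: [0.748, 0.663, -0.0, -0.0]
ft_force: [0.0, -0.3, -2.1]
grip_width: 0.288
grasp_force: 45.7
```

```bash
python3 -c "
from h import *
go([.5675,.0527,.27])
c=snap('top','top4.png',(250,150,370,240),6)
s=snap('scene','scene4.png',(260,120,420,240),5)
for p in ([.5675,.0527,.2378-.064],[.5675,.0527,.2378],[.5675,.0527,.2378+.084]):
  u,v=proj(c,p);a,b=proj(s,p);print((u-250)*6,(v-150)*6,(a-260)*5,(b-120)*5)"
```

```text
pos [0.5665 0.054  0.269 ] yaw_y -6.89 tilt [ 3.e-04 -6.e-04 -1.e+00] f [ 0.02 -0.32 -2.09] w 0.288 gf 45.669780895113945 t 12.0
shift [-0.0012  0.0011 -0.001 ]
329.20575677687634 486.74823034585654 340.4313785733544 370.7750610335961
318.6246382316657 463.00384581138564 341.06833893872107 248.53910173456669
302.21127293344773 426.17170415448777 341.9981499711909 70.10359820790029
```

View pics/top4.png

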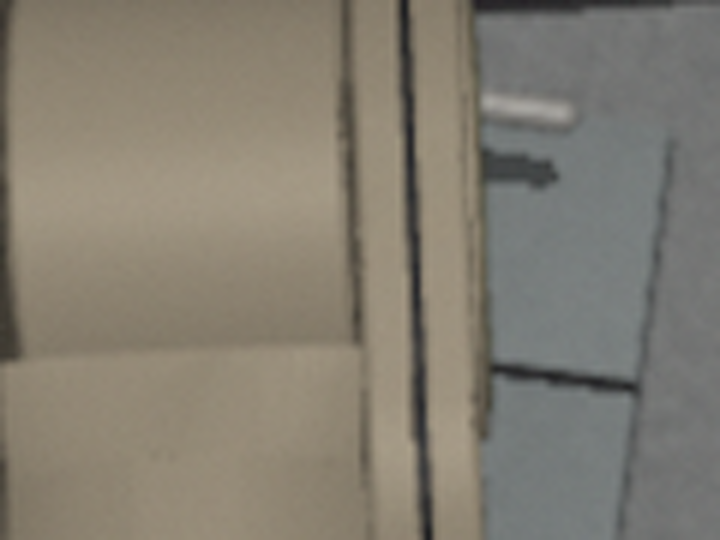

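View pics/scene4.png

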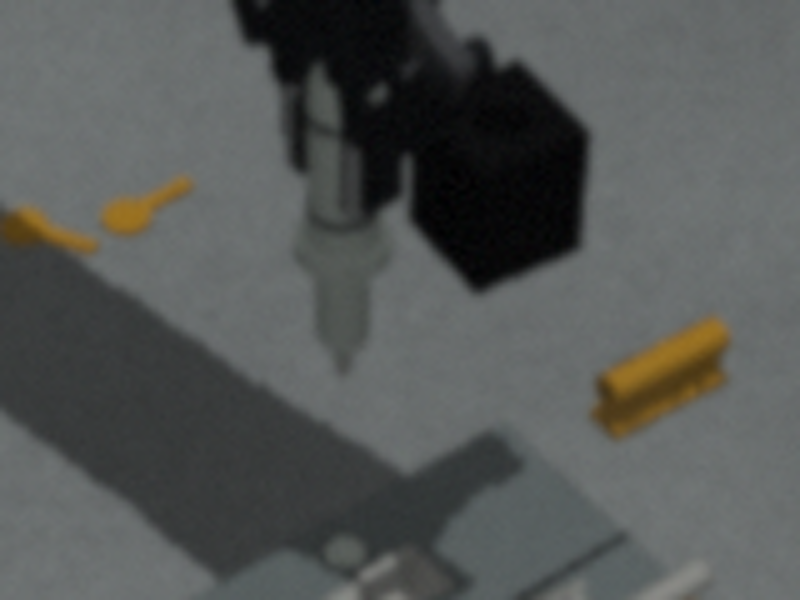

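The scene crop shows the probe hanging upright. Its tip is at (343,377), within 1 px of the prediction, and the uncovered spot is at (345,552). I'll centre it and come down to just above contact.

>>> {"name": "carry_out", "arguments": {"motion": [{"xyz": [-0.0012,0.001,0.02],"angular": [0,0,0]},{"xyz": [-0.0012,0.001,0.045],"angular": [0,0,0]},{"xyz": [-0.0012,0.001,0.065],"angular": [0,0,0]},{"xyz": [-0.0012,0.001,0.08],"angular": [0,0,0]},{"xyz": [-0.0012,0.001,0.09],"angular": [0,0,0]},{"xyz": [-0.0012,0.001,0.094],"angular": [0,0,0]},{"xyz": [-0.0012,0.001,0.094],"angular": [0,0,0]},{"xyz": [-0.0012,0.001,0.094],"angular": [0,0,0]},{"xyz": [-0.0012,0.001,0.094],"angular": [0,0,0]},{"xyz": [-0.0012,0.001,0.094],"angular": [0,0,0]}]}}

```text
clock: 13.1
position: [0.5681, 0.0516, 0.1758]
ee_rot: [0.749, 0.663, 0.0, 0.0]
ft_force: [0.7, 0.7, -1.1]
grip_width: 0.292
grasp_force: 45.6
```

```bash
python3 -c "
from h import *
go([.5675,.0527,.27])
f=[]
for i in range(6): camera('scene'); f.append(get_obs()['ft_force'][2])
print(np.round(f,2)); snap('scene','scene5.png',(290,170,370,250),7)
"
```

```text
pos [0.5681 0.0516 0.1758] yaw_y -7.0 tilt [ 5.e-04  8.e-04 -1.e+00] f [ 0.74  0.66 -1.12] w 0.292 gf 45.613662879914045 t 13.1
shift [ 0.0011 -0.0006 -0.0942]
[-1.44 -1.83 -2.81 -2.11 -1.67 -2.26]
```

View pics/scene5.png

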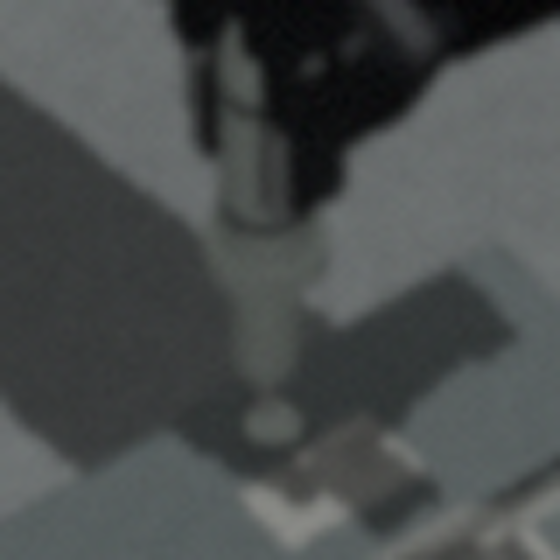

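The tip is directly above the spot (tip at (268,395), spot at (272,422)), with a gap of about 9.5 mm. I'll come down gently, aiming for about 5 mm of compression, then check the force.

>>> {"name": "carry_out", "arguments": {"motion": [{"xyz": [0.001,-0.0006,0.003],"angular": [0,0,0]},{"xyz": [0.001,-0.0006,0.006],"angular": [0,0,0]},{"xyz": [0.001,-0.0006,0.008],"angular": [0,0,0]},{"xyz": [0.001,-0.0006,0.01],"angular": [0,0,0]},{"xyz": [0.001,-0.0006,0.0115],"angular": [0,0,0]},{"xyz": [0.001,-0.0006,0.013],"angular": [0,0,0]},{"xyz": [0.001,-0.0006,0.0145],"angular": [0,0,0]},{"xyz": [0.001,-0.0006,0.0145],"angular": [0,0,0]},{"xyz": [0.001,-0.0006,0.0145],"angular": [0,0,0]},{"xyz": [0.001,-0.0006,0.0145],"angular": [0,0,0]},{"xyz": [0.001,-0.0006,0.0145],"angular": [0,0,0]}]}}

```text
clock: 14.55
position: [0.5673, 0.0526, 0.1609]
ee_rot: [0.749, 0.663, 0.0, -0.0]
ft_force: [-2.0, -0.5, 1.7]
grip_width: 0.293
grasp_force: 45.8
```

```bash
cat > f.py <<'E'
from h import *
go([.5675,.0527,.160])
f=[];p=[]
for i in range(20): camera('scene'); o=get_obs();f.append(o['ft_force']);p.append(o['position'])
print(np.mean(f,0).round(2),np.std(f,0).round(2),np.mean(p,0).round(4))
E
python3 f.py
```

```text
pos [0.5673 0.0526 0.1609] yaw_y -6.99 tilt [ 1.e-04  1.e-04 -1.e+00] f [-2.02 -0.48  1.74] w 0.293 gf 45.84725299850106 t 14.55
shift [0.0001 0.0001 0.0009]
[-1.22 -0.    1.45] [0.37 0.62 0.42] [0.5673 0.0526 0.1608]
```

The force gives 3.4 N and about 5 mm, and geometry gives about 5.3 mm. One more millimetre brings it to halfway.

>>> {"name": "carry_out", "arguments": {"motion": [{"xyz": [0,0,0.001],"angular": [0,0,0]},{"xyz": [0,0,0.001],"angular": [0,0,0]},{"xyz": [0,0,0.001],"angular": [0,0,0]},{"xyz": [0,0,0.001],"angular": [0,0,0]}]}}

```text
clock: 15.95
position: [0.5673, 0.0526, 0.1598]
ee_rot: [0.749, 0.663, 0.0, -0.0]
ft_force: [-0.4, 0.4, 1.8]
grip_width: 0.291
grasp_force: 45.9
```

```bash
python3 f.py; python3 -c "
from h import *
snap('scene','scene6.png',(280,150,420,255),5)"
```

```text
pos [0.5673 0.0526 0.1598] yaw_y -7.0 tilt [ 1.e-04  1.e-04 -1.e+00] f [-0.43  0.39  1.83] w 0.291 gf 45.856906436383724 t 15.95
shift [ 0.0002  0.0001 -0.0002]
[-1.16  0.08  1.97] [0.47 0.46 0.48] [0.5673 0.0526 0.1598]
```

View pics/scene6.png

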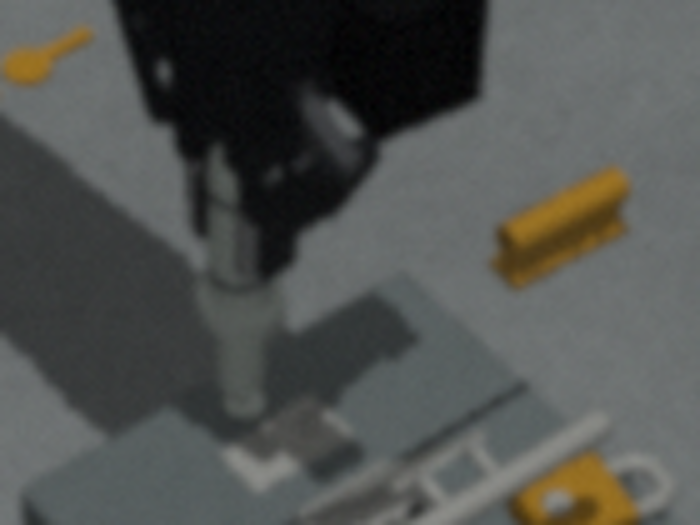

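The probe stands upright with its tip on the spot at crop (243,405). The force is about 4 N, so the tip is about 6 mm in. The hasp is back at lower right, with the padlock untouched.

```bash
python3 -c "
from workcell import *
print(hand_in())"
```

```text
the job is handed in; nothing more can be done
None
```

I handed the job in with the hasp leaning back at about 2.2 rad and the probe held upright on the spot, its tip about 6 mm in at roughly 4 N; nothing else on the bench was touched as far as I could see.

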